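# Clamp a specimen mount in a rack-and-pinion vise

## Task

Take the widest of the three round specimen mounts out of the steel tray, stand it polished face up on the bed of the small vise, between its jaws, and let go of it. Then turn the vise's knob clockwise, your hand travelling along with the sliding jaw that carries it, until that jaw has pushed the mount home into the V jaw and holds it with about 10 newtons; feel for the contact, for the brittle resin chips if the jaw presses with more than 25. Let go of the knob with the mount clamped; the vise stands loose on its feet and must not be shoved out of place, and the other two mounts stay where they are.

Things in the scene. Friction and masses are not known exactly. Their poses are not given: they have to be found in the camera images.
- mount_centre (a point): centre (half-way up) of the mount to be clamped: a plain resin disc, 38 mm across and 18 mm high, 20 to 40 g, standing in the tray with its polished face up; z axis up. The two other mounts are 30 mm across
- vise: small bench vise of 3 kg, loose on rubber feet: slides if pushed with more than about 13 N. Base plate 196 x 98 mm, top 12 mm up. Origin on the bench under the middle of its bed; x runs along the bed from the knob end to the V jaw, y across, to the knob's side, z up. Bed: 52 mm wide, top 24 mm above the bench. V jaw at the +x end: 14 mm high above the bed, 40 mm wide, its 120 degree V opens to -x
- bed_spot (a point): point on the bed's top where a mount is set down clear of both jaws: on the jaws' centre line, 31 mm along +x from the vise's origin, 24 mm up; axes as the vise's. A mount pushed home into the V ends 3 to 15 mm further along x: the V jaw is screwed down in a slot where the last user left it, and its place is not measured. The V's cheeks begin 12 mm beyond (+x) the centre of a mount so seated
- carriage: sliding jaw, guided along the vise's x. Origin at the foot of its flat jaw face (32 mm wide, 14 mm high), on the bed's top at the centre line; axes as the vise's. At the start the face lies 12 to 34 mm short of where it touches a seated mount. The face is a sprung plate that gives 0.5 mm for each 10 N. Block behind it: 66 mm long, 60 mm wide, top 14 mm above the bed
- knob_centre (a point): middle of the knob's gripping height, on its upright axis: black round knurled knob, 36 mm across and 20 mm high, origin 66 mm above the bench, underside 18 mm above the sliding jaw's top. It is carried by the sliding jaw, 40 mm behind (-x) the jaw face and 40 mm to the side (+y), and travels with it; axes as the vise's
- feed_knob (a joint): knob angle, rad, grows clockwise seen from above. Its pinion runs on a rack: each radian clockwise shifts knob and sliding jaw 12 mm along the vise's +x. Turning free it drags with about 0.24 N m (less when stopped); on the seated mount the moment rises 0.012 N m per newton of clamping, 25 N in about 0.15 rad. Its drag holds the clamp when let go; pushing it along takes over 18 N
- steel_tray: shallow steel tray, 175 (x) by 235 (y) mm, 15 mm high rim, floor 2 mm thick, origin under its centre. The three mounts stand in a row along its y, about 65 mm apart, in any order; tweezers lie at its far side
- mount_1: another mount, 30 mm across, 18 mm high, origin at the centre of its underside; stays where it is
- mount_4: another mount, 30 mm across, 21 mm high, origin at the centre of its underside; stays where it is
Things that resemble listed ones, but are neither listed nor needed, are in the scene too. What is shaped like the part that bears mount_centre but green or red is not meant.

How it is judged (in metres and radians):
On the way, in this order (a step that is already met when the one before it is completed fails the run):
1. the 38 mm mount stands upright on the vise bed between the jaws, let go (horizontal distance between mount_centre and bed_spot below 0.02 m and z of mount_centre in the frame of bed_spot between 0.006 and 0.0115 m and angle between mount_centre's own z axis and vertical below 0.1 rad and contact force between the fingers and mount_3 below 0.05 N), for 0.2 s.
2. the sliding jaw presses the mount with at least 4 N (contact force between mount_3 and carriage above 4 N), for 0.2 s.
At the end, for the whole second after the job is handed in: The 38 mm mount stands upright and flat on the vise bed, within 2 mm of the jaws' centre line, at rest, and the sliding jaw presses on it with 4 to 25 N; the knob is let go (contact force between mount_3 and carriage above 4 N and y of mount_centre in the frame of bed_spot between -0.002 and 0.002 m and z of mount_centre in the frame of bed_spot between 0.007 and 0.011 m and angle between mount_centre's own z axis and vertical below 0.08 rad and linear speed of mount_3 below 0.01 m/s); the robot touches nothing.
It fails at once if the sliding jaw squeezes the mount with more than 25 N (contact force between mount_3 and carriage above 25 N).
It fails at once if the vise is shoved more than 6 mm out of place (distance of any of vise, bed_spot from where it was at the start of the episode above 0.006 m).
It fails at once if another mount is moved by more than 15 mm (distance of any of mount_1, mount_4 from where it was at the start of the episode above 0.015 m).
It also fails if it takes over 70 s, if anything falls off the work surface, if the arm or the gripper's body presses on something with over 40 N, if the wrist force passes 120 N, or if a joint passes its speed limit or range.

## Robot

A 6-joint arm with a two-finger parallel gripper is mounted at the origin on a cart in front of the work surface, level with it; the furniture and walls round the work are solid. World frame = base frame: x ahead of the robot, y to its left, z up, the work surface at z = 0. Lengths are in mm, angles in degrees, forces in N, time in s.
With the tool pointing down it reaches from about 275 to 725 mm from the base axis. Payload 15.9 kg.
Tool frame: the origin (TCP) lies between the finger pads; the fingertips stand 8 mm ahead of it and the grasp point (between the pads) lies 11 mm behind it; x points along the fingers, z is the direction in which the jaws open and shut, and the axes are right-handed (so a half turn about x gives the same grasp; the last joint's range is limited). The gripper opens to 85 mm and grips with 20 to 120 N. Pads are 22 mm wide; open, the fingers measure 114 mm over their backs; the gripper's body (76 mm by 85 mm) begins 54 mm behind the grasp point. The pads swing forward as they close: fully open they stand 13 mm farther back than shut.
Start: joints at [64.572, 12.198, -1.971, 75.831, 0, 90], TCP at [214.679, 451.551, 239.306] pointing down, gripper open.
Joint ranges: [-170.91, 170.91], [-42.67, 98.43], [-65.05, 77.54], [-120.47, 116.71], [-90, 82.35], [-180, 180]. Speed limits (degrees/s): [108.29, 108.29, 136.94, 147.25, 180, 180].

## Interface

Orientations are given as [roll, pitch, yaw] about the fixed x, y, z axes, in that order (R = Rz(yaw) Ry(pitch) Rx(roll)).
In Python, from plant import ctrl gives the robot as it stands. The module is installed in compiled form; this text tells all that it offers.
- The arm moves only by the tool apply_moves, never from a script. Its argument "steps" is a list of rows, each a list of 5 numbers: the shift along the tool's x, y, z in m, then the turn about the tool's x in degrees, then the opening, from 0 (shut) to 1 (fully open). A call has 1 to 12 rows; each row shifts and turns the commanded pose from where the row before left it, along the tool's axes as they then stand; what a row does not reach is not made up. A row lasts 1/12 s, in which the tool goes at most 41.7 mm and 7.16 degrees, less where a joint would pass 70% of its speed; a pose out of reach is approached as far as the arm can. A call with a gripper value outside its range is refused whole. The fingers move at their own pace and stop on an object; the grip force is fixed at half the most. Time passes only in rows, so rows that do not move let the fingers close. It gives the time, the measured TCP pose, the force and the opening at its end, in the units of the state.
- ctrl.observe(): the state, without advancing time (a new reading comes with each control period).
- ctrl.get_image(name): name is "scene" or "top" or "wrist"; returns (picture, depth): 384x512x3 uint8, blue, green, red; 384x512 float32, mm along the optical axis (not along the pixel's ray), 0 where there is no reading.
- ctrl.camera_params(name): a dict with "K" (3x3 intrinsics, pixels), "eye" and "orientation" of the camera in the world. Camera axes: x right, y down, z forward; pixel columns grow to the right and rows downward; lengths in mm; the calibration is good to about 2 mm. A picture is of the moment at which its call begins: read the wrist's pose just before it. camera_params takes no time and is no camera call; for the wrist camera it gives the pose at the moment of the call.
- ctrl.job_done(): hands the job in, once; it reports no verdict.
The state is a dict: "t": time; "joint_positions": joint angles; "joint_velocities": joint speeds; "joint_torque": joint torques, N m; "position": TCP position; "eef_rot": TCP orientation; "force": force on the tool from outside, world axes, zero at the start; "ft_torque": the same for the moment, N m; "grip_width": opening from 0.0 (shut) to 1.0 (fully open).
Only numpy, scipy, OpenCV 4.12 (cv2) and the standard library are available. Lean on these libraries where they do the work, as an engineer would, in place of code of your own. Each camera call takes 0.05 s, during which the arm holds its last target.

## Working session

There is one attempt and no reset: what is moved stays moved. The work goes in short steps, Python scripts to look and compute and a tool call to move; the robot and the scene stay as the last step left them, time stands still between calls to the robot, and variables do not carry over. Pictures are saved under pics/ and viewed, and the job is handed in when it is done.

Besides the shell and the picture viewer there is one more tool, called after "Call:" by a JSON object that holds its "op" and its "data". apply_moves: Moves the arm, as the interface text tells. Its arguments: {"type":"object","properties":{"steps":{"type":"array"}},"required":["steps"]}

```bash
mkdir -p pics
python3 - <<'E'
from plant import ctrl
import cv2,numpy as np
s=ctrl.observe()
for k,v in s.items(): print(k,np.round(v,3))
for n in ("scene","top","wrist"):
    im,d=ctrl.get_image(n); cv2.imwrite(f"pics/{n}0.png",im); np.save(f"pics/{n}0.npy",d)
    p=ctrl.camera_params(n); print(n,{k:np.round(v,3).tolist() for k,v in p.items()})
E
```

```text
t 0.0
joint_positions [64.574 12.225 -2.011 75.832 -0.    90.001]
joint_velocities [-0.044 -0.033  0.007  0.031  0.012 -0.062]
joint_torque [ 4.0000e-03 -6.8616e+01  4.8712e+01  1.7000e-02  0.0000e+00 -0.0000e+00]
position [214.518 451.241 238.789]
eef_rot [-179.845   89.931 -115.272]
force [-0.738  0.17  -0.588]
ft_torque [-0.021  0.025  0.067]
grip_width 1.002
scene {'K': [[408.616, 0.0, 256.812], [0.0, 408.616, 200.086], [0.0, 0.0, 1.0]], 'eye': [102.108, -489.002, 694.825], 'orientation': [-136.153, -0.761, -41.24]}
top {'K': [[432.354, 0.0, 255.701], [0.0, 432.354, 195.231], [0.0, 0.0, 1.0]], 'eye': [367.818, -55.626, 1101.572], 'orientation': [-174.049, 1.428, -90.391]}
wrist {'K': [[329.603, 0.0, 255.871], [0.0, 329.603, 192.912], [0.0, 0.0, 1.0]], 'eye': [144.771, 483.375, 373.843], 'orientation': [162.499, 0.051, 64.589]}
```

View pics/scene0.png

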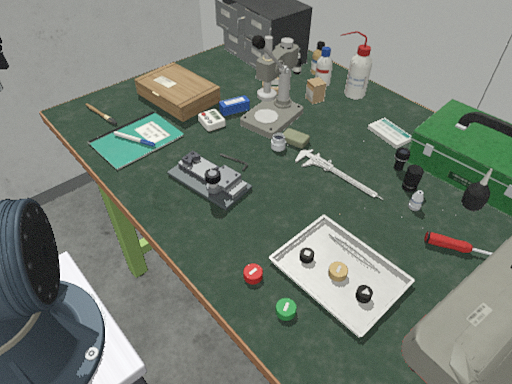

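View pics/top0.png

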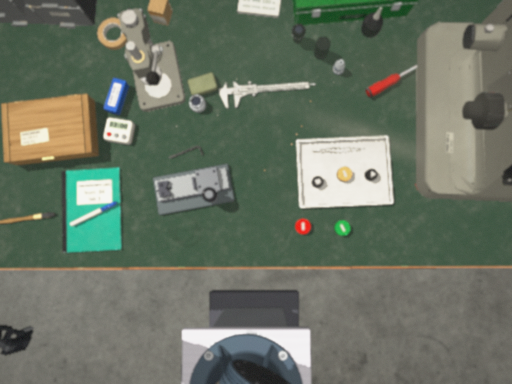

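View pics/wrist0.png

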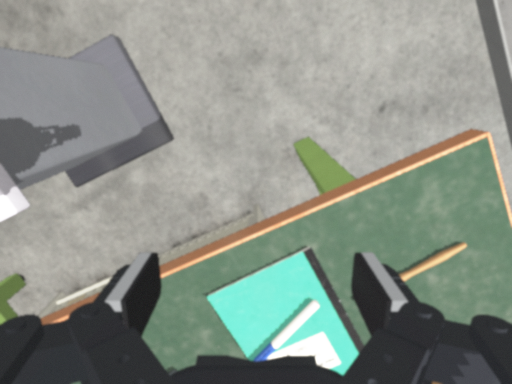

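Run:
```python
import cv2,numpy as np
t=cv2.imread("pics/top0.png");s=cv2.imread("pics/scene0.png")
a=cv2.resize(t[130:220,290:400],None,fx=5,fy=5,interpolation=cv2.INTER_CUBIC)
b=cv2.resize(t[155:225,145:245],None,fx=6,fy=6,interpolation=cv2.INTER_CUBIC)
c=cv2.resize(s[140:215,160:260],None,fx=6,fy=6,interpolation=cv2.INTER_CUBIC)
for n,i in zip("abc",(a,b,c)): cv2.imwrite(f"pics/crop_{n}.png",i)
```

```text
(no output)
```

View pics/crop_a.png

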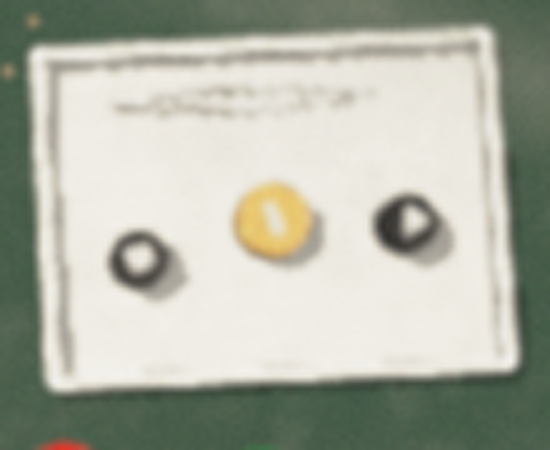

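View pics/crop_b.png

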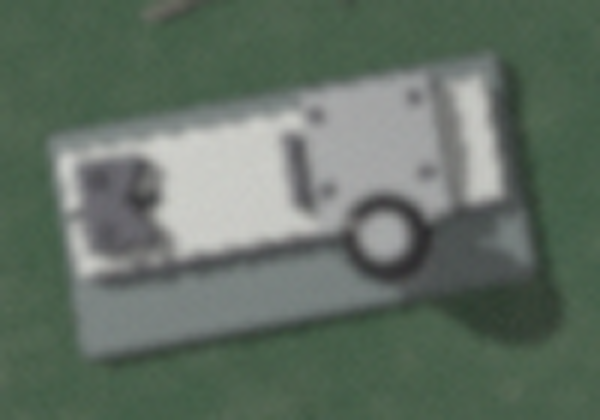

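View pics/crop_c.png

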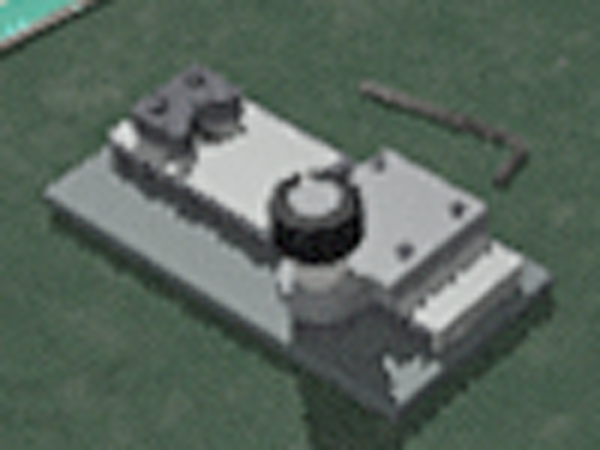

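```bash
cat > h.py <<'E'
from plant import ctrl
import cv2,numpy as np
from scipy.spatial.transform import Rotation as R
def rot(o): return R.from_euler('xyz',o,degrees=True).as_matrix()
def ray(p,uv,z):
    K=np.array(p["K"]);uv=np.atleast_2d(np.asarray(uv,float))
    d=np.c_[(uv[:,0]-K[0,2])/K[0,0],(uv[:,1]-K[1,2])/K[1,1],np.ones(len(uv))]@rot(p["orientation"]).T
    e=np.array(p["eye"]); return e+d*((z-e[2])/d[:,2])[:,None]
def proj(p,X):
    c=(np.atleast_2d(X)-np.array(p["eye"]))@rot(p["orientation"]); K=np.array(p["K"])
    return np.c_[K[0,0]*c[:,0]/c[:,2]+K[0,2],K[1,1]*c[:,1]/c[:,2]+K[1,2]]
def tool():
    s=ctrl.observe(); return s,np.array(s["position"]),rot(s["eef_rot"])
E
python3 - <<'E'
from h import *
s,P,T=tool(); print(T.round(3))
p=ctrl.camera_params("top"); im=cv2.imread("pics/top0.png"); hsv=cv2.cvtColor(im,cv2.COLOR_BGR2HSV)
m=cv2.inRange(hsv,(15,90,120),(35,255,255)); m[:, :295]=0;m[:,395:]=0;m[:135]=0;m[210:]=0
c=max(cv2.findContours(m,0,2)[0],key=cv2.contourArea);print("amber",cv2.minEnclosingCircle(c),ray(p,cv2.minEnclosingCircle(c)[0],20).round(1))
print("blk",ray(p,[[318.5,182],[371.5,174.5]],18).round(1))
# base plate corners crop px/6+offset
q=np.array([[52,140],[88,358],[532,272],[497,57]])/6+[145,155]
w=ray(p,q,12);print(w.round(1))
print([np.linalg.norm(w[i]-w[(i+1)%4]).round(1) for i in range(4)])
k=np.array([[383,237]])/6+[145,155];print("knob",ray(p,k,76).round(1))
f=np.array([[290,135],[312,212]])/6+[145,155];print("face",ray(p,f,38).round(1))
v=np.array([[85,160],[155,158],[165,250],[100,255]])/6+[145,155];print("V",ray(p,v,38).round(1))
pw=ctrl.camera_params("wrist");print("cam in tool",(T.T@(np.array(pw["eye"])-P)).round(1),(T.T@rot(pw["orientation"])).round(3))
E
```

```text
[[-0.    -0.903  0.429]
 [-0.001  0.429  0.903]
 [-1.    -0.    -0.001]]
amber ((344.111572265625, 173.93801879882812), 7.190528869628906) [[ 532.5 -252.3   20. ]]
blk [[ 513.  -187.9   18. ]
 [ 530.7 -321.2   18. ]]
[[527.6 231.8  12. ]
 [434.3 214.8  12. ]
 [469.1  26.7  12. ]
 [561.3  41.5  12. ]]
[np.float64(94.8), np.float64(191.3), np.float64(93.4), np.float64(193.2)]
knob [[477.7  81.4  76. ]]
face [[524.8 125.4  38. ]
 [492.5 116.   38. ]]
V [[515.2 210.9  38. ]
 [515.8 181.7  38. ]
 [477.3 177.   38. ]
 [475.4 204.   38. ]]
cam in tool [-134.9   76.8   -1.2] [[ 0.    -0.301  0.954]
 [ 0.    -0.954 -0.301]
 [ 1.     0.     0.   ]]
```

Call:
{"op": "apply_moves", "data": {"steps": [[0,-0.0375,-0.0142,0,1],[0,-0.0375,-0.0142,0,1],[0,-0.0375,-0.0142,0,1],[0,-0.0375,-0.0142,0,1],[0,-0.0375,-0.0142,0,1],[0,-0.0375,-0.0142,0,1],[0,-0.0375,-0.0142,0,1],[0,-0.0375,-0.0142,0,1],[0,-0.0375,-0.0142,0,1],[0,-0.0375,-0.0142,0,1]]}}

```text
t: 0.98
position: [493.4, 160.4, 239.2]
eef_rot: [106.0, 90.0, 170.5]
force: [0.1, 1.8, 0.2]
grip_width: 1.005
```

Call:
{"op": "apply_moves", "data": {"steps": [[0.005,0,0,6.8,0.65],[0.005,0,0,6.8,0.65],[0.005,0,0,6.8,0.65],[0.005,0,0,6.8,0.65],[0.005,0,0,6.8,0.65],[0.005,0,0,6.8,0.65],[0.005,0,0,6.8,0.65],[0.005,0,0,6.5,0.65],[0,0,0,0,0.65],[0,0,0,0,0.65],[0,0,0,0,0.65]]}}

```text
t: 1.9
position: [492.4, 162.3, 199.5]
eef_rot: [8.7, 90.0, 19.4]
force: [-0.0, 0.3, 0.4]
grip_width: 0.645
```

Run:
```python
from h import *
s,P,T=tool(); print({k:np.round(v,2).tolist() for k,v in s.items()});print(T.round(3))
import json
p=ctrl.camera_params("wrist");im,d=ctrl.get_image("wrist");cv2.imwrite("pics/w1.png",im);np.save("pics/w1.npy",d)
json.dump({k:np.array(v).tolist() for k,v in p.items()},open("pics/w1.json","w"))
```

```text
{'t': 1.9, 'joint_positions': [18.24, 14.95, -4.19, 70.86, 0.0, 97.54], 'joint_velocities': [-0.0, -0.12, 0.21, -0.05, 0.09, 0.58], 'joint_torque': [-0.01, -71.96, 47.77, -0.03, -0.0, 0.14], 'position': [492.41, 162.31, 199.51], 'eef_rot': [8.71, 90.0, 19.41], 'force': [-0.01, 0.27, 0.39], 'ft_torque': [-0.01, -0.01, -0.04], 'grip_width': 0.64}
[[ 0.    -0.186  0.983]
 [ 0.     0.983  0.186]
 [-1.     0.     0.   ]]
```

View pics/w1.png

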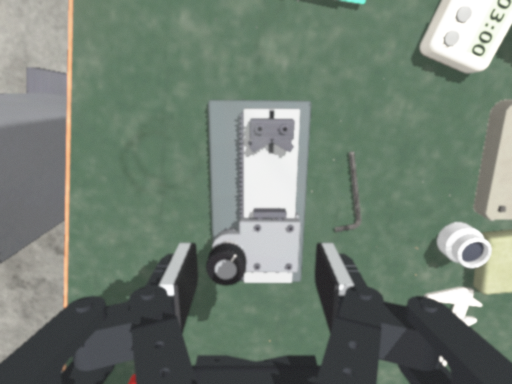

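Run:
```python
import cv2
i=cv2.imread("pics/w1.png")[95:290,200:320]
cv2.imwrite("pics/w1c.png",cv2.resize(i[:100],None,fx=6,fy=6,interpolation=cv2.INTER_CUBIC))
cv2.imwrite("pics/w1d.png",cv2.resize(i[95:],None,fx=6,fy=6,interpolation=cv2.INTER_CUBIC))
```

```text
(no output)
```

View pics/w1c.png

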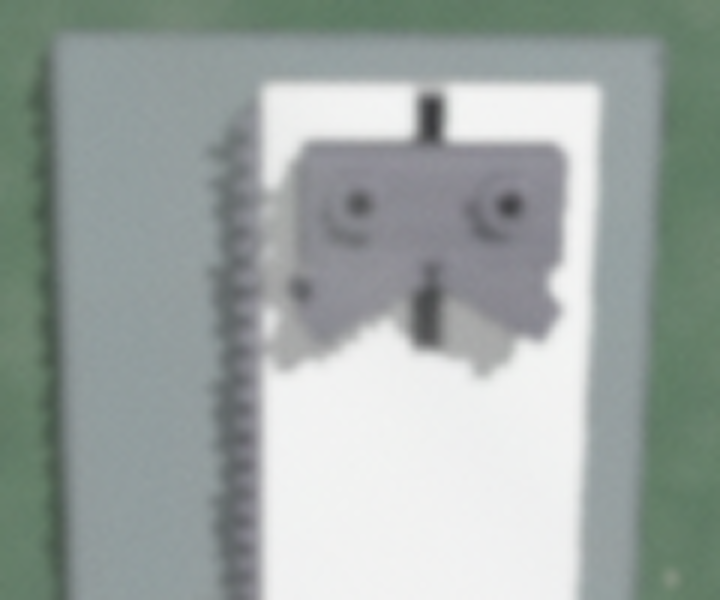

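View pics/w1d.png

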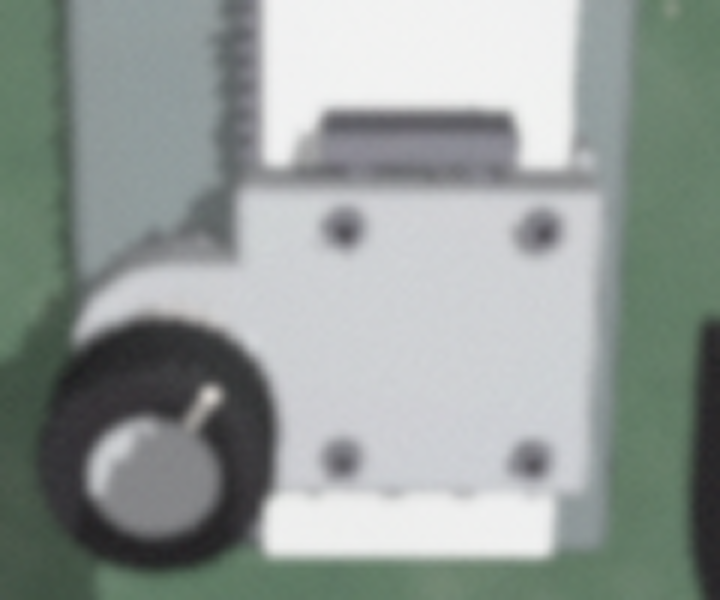

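Run:
```python
from h import *
import json
p=json.load(open("pics/w1.json"));d=np.load("pics/w1.npy")
o=np.array([200,95]);o2=np.array([200,190])
def P(n,pts,z,off):
    w=ray(p,np.array(pts)/6+off-0.4,z);print(n,w[:,:2].round(1).tolist());return w[:,:2]
b=P("base",[[52,37],[662,38]],12,o); b2=P("baseR",[[605,548]],12,o2)
print("w",np.linalg.norm(b[0]-b[1]),"len",np.linalg.norm(b[1]-b2[0]))
bl=P("bedTop",[[258,84],[602,84]],24,o);bb=P("bedBot",[[262,555],[553,555]],24,o2)
print("w",np.linalg.norm(bl[0]-bl[1]),np.linalg.norm(bb[0]-bb[1]),"len",np.linalg.norm(bl.mean(0)-bb.mean(0)))
for n,e in (("baseR",b[1]-b2[0]),("bedL",bl[0]-bb[0]),("bedR",bl[1]-bb[1]),("base-cross",np.array([[0,1],[-1,0]])@(b[1]-b[0])*-1)): print(n,np.degrees(np.arctan2(e[1],e[0])))
P("facetop",[[325,137],[517,137]],38,o2);P("facefoot",[[325,110],[517,110]],24,o2)
P("Vtips",[[310,345],[540,340]],38,o);P("Vapex",[[430,272]],38,o);P("Vrear",[[300,143],[565,143]],38,o)
P("cap",[[153,477]],76,o2)
# depth -> knob top points
K=np.array(p["K"]);Rw=rot(p["orientation"])
vv,uu=np.mgrid[235:290,200:255];z=d[vv,uu]
X=np.stack([(uu-K[0,2])/K[0,0]*z,(vv-K[1,2])/K[1,1]*z,z],-1)@Rw.T+p["eye"]
top=(X[...,2]>68)&(z>0);print("h",np.percentile(X[...,2][top],[5,50,95]).round(1),top.sum())
t=X[top];print("bbox",t[:,:2].min(0),t[:,:2].max(0),"mean",t[:,:2].mean(0))
c,r=cv2.minEnclosingCircle(t[:,:2].astype(np.float32));print(c,r)
for u,v in ((245,150),(272,185),(272,215),(270,250)):
    zz=d[v,u];print((np.array([(u-K[0,2])/K[0,0]*zz,(v-K[1,2])/K[1,1]*zz,zz])@Rw.T+p["eye"]).round(1))
```

```text
base [[435.7, 218.1], [529.9, 235.7]]
baseR [[564.9, 44.7]]
w 95.83505546702635 len 194.2585830554323
bedTop [[469.0, 217.7], [520.5, 227.5]]
bedBot [[501.4, 39.0], [552.8, 48.7]]
w 52.3927021110552 52.35034869194508 len 181.70250849464307
baseR 100.40332937670276
bedL 100.25270230807988
bedR 100.239415701848
base-cross 100.62644384164521
facetop [[496.8, 125.3], [527.0, 131.0]]
facefoot [[496.8, 124.7], [528.3, 130.7]]
Vtips [[483.8, 182.3], [517.8, 189.5]]
Vapex [[499.4, 196.5]]
Vrear [[476.9, 211.5], [515.1, 218.7]]
cap [[479.2, 82.1]]
h [71.  76.2 77.3] 1217
bbox [461.20060742  65.04587003] [497.04808296 101.25455322] mean [478.91677258  85.27556424]
(479.41796875, 82.97966003417969) 18.48236083984375
[477.9 180.5  23.1]
[510.1 151.3  23.2]
[514.4 126.4  39.3]
[520.1  88.8  37.7]
```

Call:
{"op": "apply_moves", "data": {"steps": [[0.004,-0.038,-0.0037,0,0.65],[0.004,-0.038,-0.0037,0,0.65],[0.004,-0.038,-0.0037,0,0.65],[0.004,-0.038,-0.0037,0,0.65],[0.004,-0.038,-0.0037,0,0.65],[0.004,-0.038,-0.0037,0,0.65],[0.004,-0.038,-0.0037,0,0.65],[0.004,-0.038,-0.0037,0,0.65],[0.004,-0.038,-0.0037,0,0.65],[0.004,-0.038,-0.0037,0,0.65],[0,0,0,0,0.65],[0,0,0,0,0.65]]}}

```text
t: 2.95
position: [524.8, -219.9, 159.0]
eef_rot: [149.4, 90.0, 159.8]
force: [-0.7, 0.6, 0.1]
grip_width: 0.65
```

Run:
```python
from h import *
s,P,T=tool(); print(P,T.round(3).tolist(),s["joint_positions"])
import json
p=ctrl.camera_params("wrist");im,d=ctrl.get_image("wrist");cv2.imwrite("pics/w2.png",im);np.save("pics/w2.npy",d)
json.dump({k:np.array(v).tolist() for k,v in p.items()},open("pics/w2.json","w"))
hsv=cv2.cvtColor(im,cv2.COLOR_BGR2HSV)
m=cv2.inRange(hsv,(12,70,100),(35,255,255))
for c in cv2.findContours(m,0,2)[0]:
    if cv2.contourArea(c)>300:
        cc,r=cv2.minEnclosingCircle(c);print(cc,r,cv2.boundingRect(c),cv2.contourArea(c),ray(p,cc,20))
```

```text
[ 524.8193332  -219.8706424   158.96448513] [[-0.0, -0.181, 0.984], [0.0, 0.984, 0.181], [-1.0, 0.0, -0.0]] [-2.27304205e+01  2.18092902e+01 -5.87702166e-01  6.76282256e+01
 -1.11357609e-03  5.68484409e+01]
(260.3917236328125, 215.3789825439453) 21.753002166748047 (240, 194, 42, 44) 1364.5 [[ 533.85926932 -250.13482247   20.        ]]
(8.0, 174.5) 174.6833953857422 (0, 0, 18, 350) 1143.5 [[ 314.48388129 -252.3909928    20.        ]]
```

View pics/w2.png

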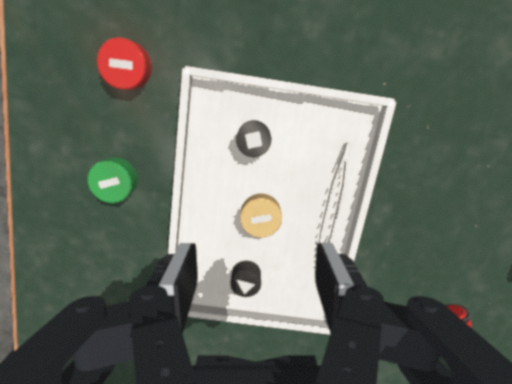

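Run:
```python
from h import *
import json
from scipy.optimize import least_squares
p=json.load(open("pics/w2.json"));im=cv2.imread("pics/w2.png")
hsv=cv2.cvtColor(im,cv2.COLOR_BGR2HSV);m=cv2.inRange(hsv,(12,70,100),(35,255,255));m[:,:100]=0
c=max(cv2.findContours(m,0,2)[0],key=cv2.contourArea)[:,0].astype(float)
w=ray(p,c[c[:,1]>216],20)[:,:2]
f=least_squares(lambda q:np.hypot(*(w-q[:2]).T)-q[2],[534,-250,19]);print(f.x,np.abs(f.fun).max())
f=least_squares(lambda q:np.hypot(*(w-q[:2]).T)-19.3,[534,-250]);print(f.x,np.abs(f.fun).max())
i=cv2.resize(im[110:300,190:330],None,fx=4,fy=4,interpolation=cv2.INTER_CUBIC);cv2.imwrite("pics/w2c.png",i[:600])
s,P,T=tool();D=np.array([*f.x,P[2]])-P;print("tool move",(T.T@D).round(1))
```

```text
[ 534.30617394 -252.53640732   18.18151592] 0.7608222594434508
[ 534.02394578 -251.12272496] 1.3964807570117763
tool move [ -0.  -33.7   3. ]
```

View pics/w2c.png

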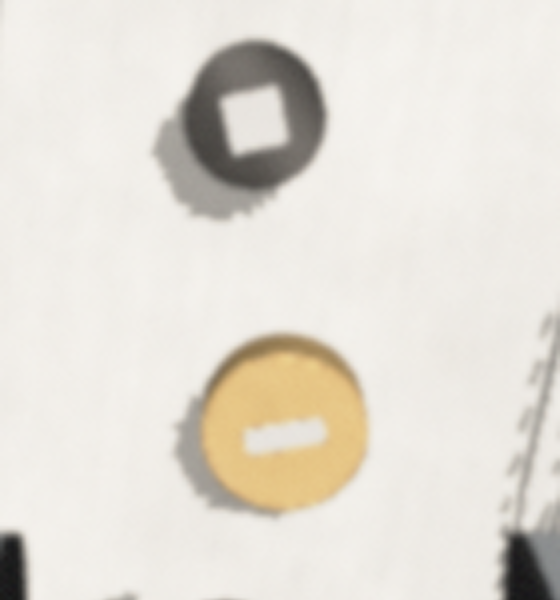

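Run:
```python
from h import *
import json
p=json.load(open("pics/w2.json"))
print(ray(p,[[260.9,217.1],[240.1,217.1],[281.6,217.1],[260.9,196.6],[260.9,237.6]],20).round(1))
s,P,T=tool();print((T.T@(ray(p,[[260.9,217.1]],20)[0]-P)).round(1))
```

```text
[[ 534.6 -251.7   20. ]
 [ 516.4 -255.    20. ]
 [ 552.8 -248.3   20. ]
 [ 531.  -232.8   20. ]
 [ 538.3 -271.3   20. ]]
[139.2 -34.4   3.5]
```

Call:
{"op": "apply_moves", "data": {"steps": [[0,-0.0343,0.0033,0,0.65],[0.033,0,0,0,0.65],[0.033,0,0,0,0.65],[0.033,0,0,0,0.65],[0.022,0,0,0,0.65],[0.013,0,0,0,0.65],[0.008,0,0,0,0.65],[0.005,0,0,0,0.65],[0,0,0,0,0.65],[0,0,0,0,0.65]]}}

```text
t: 3.83
position: [535.2, -251.0, 13.3]
eef_rot: [-32.8, 89.9, -22.3]
force: [0.3, 1.2, -0.2]
grip_width: 0.653
```

Call:
{"op": "apply_moves", "data": {"steps": [[0,0,0,0,0.55],[0,0,0,0,0.5],[0,0,0,0,0.46],[0,0,0,0,0.42],[0,0,0,0,0.38],[0,0,0,0,0.3],[0,0,0,0,0.3],[0,0,0,0,0.3]]}}

```text
t: 4.5
position: [535.0, -251.4, 13.3]
eef_rot: [-30.3, 89.9, -19.8]
force: [-2.4, 1.7, 12.5]
grip_width: 0.405
```

Run:
```python
from h import *
s,P,T=tool(); print(P,s["grip_width"],s["force"],s["ft_torque"])
p=ctrl.camera_params("wrist");im,d=ctrl.get_image("wrist");cv2.imwrite("pics/w3.png",im)
```

```text
[ 534.97796582 -251.42180833   13.33183704] 0.4050022791728779 [-2.38975264  1.73550083 12.47836322] [ 0.41494366  0.58624418 -0.00260494]
```

View pics/w3.png

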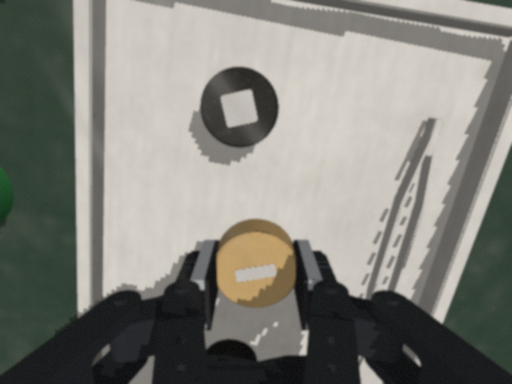

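Call:
{"op": "apply_moves", "data": {"steps": [[-0.003,0,0,0,0.3],[-0.005,0,0,0,0.3],[-0.012,0,0,0,0.3],[-0.03,0,0,0,0.3],[-0.03,0,0,0,0.3],[-0.03,0,0,0,0.3],[0,0,0,0,0.3],[0,0,0,0,0.3]]}}

```text
t: 5.22
position: [535.6, -251.8, 124.3]
eef_rot: [-36.1, 89.8, -25.7]
force: [-0.2, 0.7, -0.9]
grip_width: 0.406
```

Run:
```python
from h import *
s,P,T=tool(); print(P,s["grip_width"],s["force"],s["ft_torque"])
p=ctrl.camera_params("wrist");im,d=ctrl.get_image("wrist");cv2.imwrite("pics/w4.png",im);np.save("pics/w4.npy",d)
```

```text
[ 535.58201567 -251.77102052  124.28812984] 0.4058007555541918 [-0.22571114  0.73137916 -0.91579334] [-0.02005062  0.0314192   0.06369738]
```

View pics/w4.png

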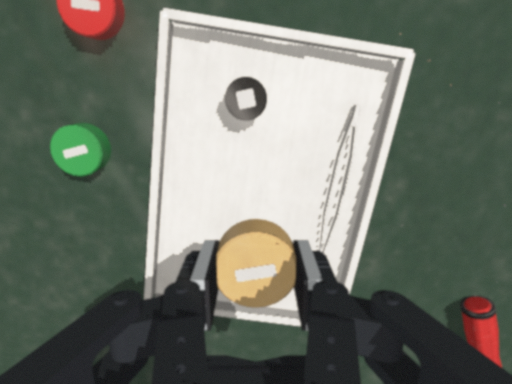

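```bash
cat > mt.py <<'E'
from h import *
def mount(im,d,p,P,T):
    hsv=cv2.cvtColor(im,cv2.COLOR_BGR2HSV);m=cv2.inRange(hsv,(8,60,60),(35,255,255))
    m[:,:150]=0;m[:,350:]=0;m[:180]=0;m[320:]=0
    m=cv2.morphologyEx(m,cv2.MORPH_OPEN,np.ones((3,3)))
    c=max(cv2.findContours(m,0,2)[0],key=cv2.contourArea);print(cv2.boundingRect(c))
    f=np.zeros_like(m);cv2.drawContours(f,[c],-1,255,-1)
    v,u=np.nonzero(cv2.erode(f,np.ones((3,3))));z=d[v,u].astype(float);K=np.array(p["K"])
    X=np.c_[(u-K[0,2])/K[0,0]*z,(v-K[1,2])/K[1,1]*z,z]@rot(p["orientation"]).T+p["eye"]
    L=(X-P)@T # tool frame
    L=L[(z>0)]
    xm=np.percentile(L[:,0],20);t=L[np.abs(L[:,0]-xm)<5]
    A=np.c_[t[:,1:],np.ones(len(t))];q=np.linalg.lstsq(A,t[:,0],rcond=None)[0]
    print("plane: tilt y,z deg",np.degrees(q[:2]).round(2),"x",q[2].round(2))
    print("top y range",np.percentile(t[:,1],[1,99]).round(1),"z",np.percentile(t[:,2],[1,99]).round(1),"xpct",np.percentile(L[:,0],[5,50,95]).round(1))
E
python3 - <<'E'
from mt import *
s,P,T=tool();p=ctrl.camera_params("wrist");mount(cv2.imread("pics/w4.png"),np.load("pics/w4.npy"),p,P,T)
E
```

```text
(215, 219, 82, 88)
plane: tilt y,z deg [ 1.36 -0.08] x -6.38
top y range [-17.4  17.4] z [-17.6  15.8] xpct [-7.4 -6.4  1.6]
```

Call:
{"op": "apply_moves", "data": {"steps": [[0,0.02,0.0019,0,0.3],[0,0.036,0.004,0,0.3],[0,0.039,0.0043,0,0.3],[0,0.039,0.0043,0,0.3],[0,0.039,0.0043,0,0.3],[0,0.039,0.0043,0,0.3],[0,0.039,0.0043,0,0.3],[0,0.039,0.0043,0,0.3],[0,0.039,0.0043,0,0.3],[0,0.039,0.0043,0,0.3],[0,0.034,0.0038,0,0.3],[0,0.018,0.0023,0,0.3]]}}

```text
t: 6.27
position: [502.4, 173.4, 121.1]
eef_rot: [169.1, 89.9, 179.7]
force: [-0.1, -0.3, -0.3]
grip_width: 0.404
```

Call:
{"op": "apply_moves", "data": {"steps": [[0,0,0,0,0.3],[0,0,0,0,0.3],[0,0,0,0,0.3]]}}

```text
t: 6.52
position: [503.3, 169.6, 121.5]
eef_rot: [-165.1, 89.9, -154.6]
force: [-0.8, -0.4, -0.1]
grip_width: 0.404
```

Run:
```python
from h import *
s,P,T=tool(); print(P,T.round(3).tolist(),s["grip_width"],s["force"])
tg=np.array([505.2,169.8,P[2]]);print("to go tool",(T.T@(tg-P)).round(1),"zang",np.degrees(np.arctan2(T[1,2],T[0,2])))
p=ctrl.camera_params("wrist");im,d=ctrl.get_image("wrist");cv2.imwrite("pics/w5.png",im)
```

```text
[503.30446414 169.60889595 121.45854643] [[-0.001, -0.182, 0.983], [-0.001, 0.983, 0.182], [-1.0, -0.0, -0.002]] 0.40413410188085613 [-0.83344406 -0.42544282 -0.13331027]
to go tool [-0.  -0.2  1.9] zang 10.472469875385846
```

View pics/w5.png

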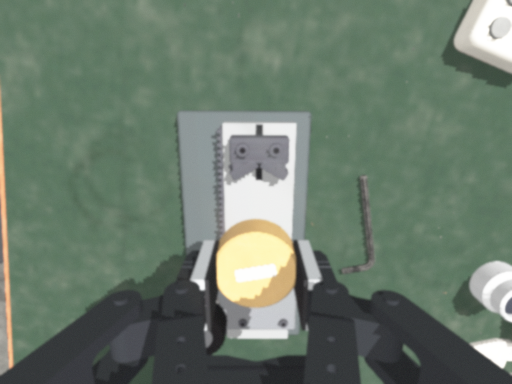

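Call:
{"op": "apply_moves", "data": {"steps": [[0.02,0,0.0016,0,0.3],[0.025,0,0,0,0.3],[0.02,0,0,0,0.3],[0.01,0,0,0,0.3],[0.005,0,0,0,0.3],[0.003,0,0,0,0.3],[0,0,0,0,0.3],[0,0,0,0,0.3]]}}

```text
t: 7.23
position: [506.0, 170.5, 40.2]
eef_rot: [7.3, 89.9, 17.8]
force: [0.2, 0.9, 0.3]
grip_width: 0.406
```

Run:
```python
from mt import *
s,P,T=tool(); print(P,s["force"])
p=ctrl.camera_params("wrist");im,d=ctrl.get_image("wrist");cv2.imwrite("pics/w6.png",im)
mount(im,d,p,P,T)
```

```text
[505.98933176 170.50934891  40.16577302] [0.20505292 0.85928039 0.32909889]
(215, 217, 82, 91)
plane: tilt y,z deg [ 4.82 -2.19] x -5.4
top y range [-18.5  17.8] z [-18.1  16.5] xpct [-7.3 -5.9  5.7]
```

View pics/w6.png

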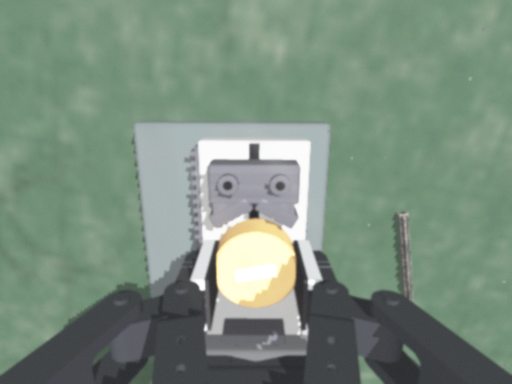

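Call:
{"op": "apply_moves", "data": {"steps": [[0.0015,0,0,0,0.3],[0.001,0,0,0,0.3],[0.001,0,0,0,0.3],[0,0,0,0,0.3]]}}

```text
t: 7.62
position: [505.5, 170.6, 35.9]
eef_rot: [3.0, 90.0, 13.5]
force: [0.0, -0.3, -1.0]
grip_width: 0.405
```

Call:
{"op": "apply_moves", "data": {"steps": [[0.0005,0,0,0,0.3],[0,0,0,0,0.3]]}}

```text
t: 7.78
position: [505.5, 170.6, 35.8]
eef_rot: [9.0, 90.0, 19.5]
force: [-1.5, -0.7, 7.7]
grip_width: 0.398
```

Call:
{"op": "apply_moves", "data": {"steps": [[-0.0003,0,0,0,0.43],[0,0,0,0,0.46],[0,0,0,0,0.5],[0,0,0,0,0.54],[0,0,0,0,0.56],[0,0,0,0,0.56]]}}

```text
t: 8.28
position: [505.4, 170.5, 35.5]
eef_rot: [-174.1, 90.0, -163.6]
force: [0.2, 0.4, 0.3]
grip_width: 0.561
```

Run:
```python
from mt import *
s,P,T=tool(); print(P,s["force"],s["grip_width"])
p=ctrl.camera_params("wrist");im,d=ctrl.get_image("wrist");cv2.imwrite("pics/w7.png",im)
mount(im,d,p,P,T)
```

```text
[505.3581162  170.47984963  35.52958147] [0.2304405  0.44816886 0.33080976] 0.5607218626117508
(214, 218, 81, 47)
plane: tilt y,z deg [6.52 2.61] x -3.78
top y range [ 6.7 18.1] z [-17.6  14.9] xpct [-5.3  0.3  6.9]
```

View pics/w7.png

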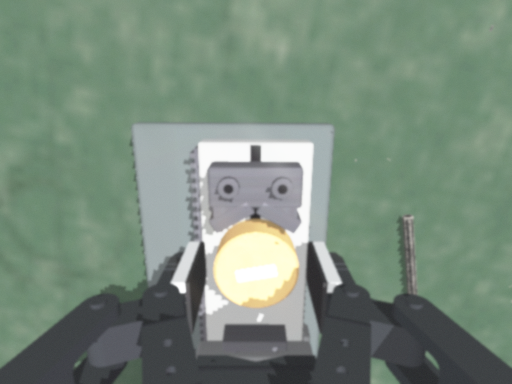

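Call:
{"op": "apply_moves", "data": {"steps": [[-0.006,0,0,0,0.56],[-0.014,0,0,0,0.56],[-0.03,0,0,0,0.56],[-0.035,0,0,0,0.56],[-0.035,0,0,0,0.6],[-0.02,0,0,0,0.6],[0,0,0,0,0.6],[0,0,0,0,0.6],[0,0,0,0,0.6]]}}

```text
t: 9.08
position: [505.1, 170.4, 175.2]
eef_rot: [-172.8, 90.0, -162.4]
force: [0.5, -0.5, 0.7]
grip_width: 0.599
```

Run:
```python
from mt import *
import json
s,P,T=tool(); print(P,s["force"],s["grip_width"],s["joint_positions"])
p=ctrl.camera_params("wrist");im,d=ctrl.get_image("wrist");cv2.imwrite("pics/w8.png",im);np.save("pics/w8.npy",d)
json.dump({k:np.array(v).tolist() for k,v in p.items()},open("pics/w8.json","w"))
cv2.imwrite("pics/w8c.png",cv2.resize(im[110:310,190:330],None,fx=3,fy=3,interpolation=cv2.INTER_CUBIC))
```

```text
[505.10816319 170.41905233 175.22803272] [ 0.48812162 -0.52482041  0.7316486 ] 0.5993949506289754 [ 1.86436152e+01  1.72287488e+01 -4.68438807e+00  6.81190234e+01
  5.67350425e-04  9.81677272e+01]
```

View pics/w8.png

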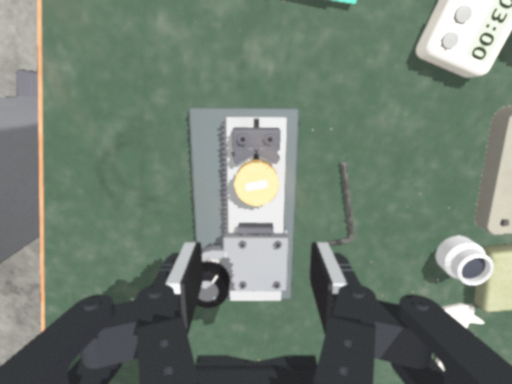

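View pics/w8c.png

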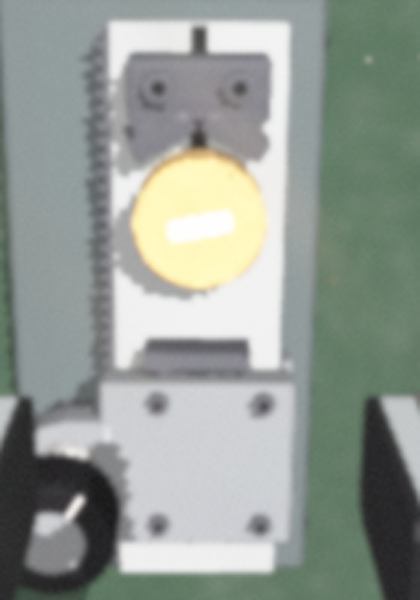

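```bash
cat >> h.py <<'E'
O=np.array([510.9,133.2]);a=np.radians(100.35);U=np.array([np.cos(a),np.sin(a)]);V=np.array([-U[1],U[0]])
def vf(w): return np.c_[(w[:,:2]-O)@U,(w[:,:2]-O)@V].round(1).tolist()
E
python3 - <<'E'
from h import *
import json
p=json.load(open("pics/w8.json"))
g=lambda pts,z:vf(ray(p,np.array(pts,float)/3+[189.67,109.67],z))
print("mount edges",g([[133,221],[268,221],[200,290]],42),"ctr",g([[200.5,222.5]],42))
print("face",g([[146,360],[248,360]],38),g([[146,340],[248,340]],24))
print("bed corners",g([[108,22],[290,22],[120,572],[275,572]],24))
print("Vtips",g([[265,158]],38),"rear",g([[128,55],[268,55]],38))
print("cap",g([[55,545]],76))
E
```

```text
mount edges [[37.4, 18.1], [37.5, -19.9], [16.8, -0.8]] ctr [[37.0, -0.9]]
face [[-6.9, 15.3], [-6.8, -15.2]] [[-6.3, 16.0], [-6.2, -15.9]]
bed corners [[90.8, 25.4], [90.9, -26.1], [-91.0, 25.9], [-90.9, -26.5]]
Vtips [[54.7, -18.9]] rear [[83.1, 19.0], [83.2, -19.1]]
cap [[-45.2, 38.8]]
```

Call:
{"op": "apply_moves", "data": {"steps": [[0,-0.0274,-0.0135,0,0.65],[0,-0.0274,-0.0135,0,0.65],[0,-0.0274,-0.0134,0,0.65],[0,0,0,-7,0.65],[0,0,0,-7,0.65],[0,0,0,-7,0.65],[0,0,0,-7,0.65],[0,0,0,-7,0.65],[0,0,0,-7,0.65],[0,0,0,-7,0.65],[0,0,0,-7,0.65],[0,0,0,-7,0.65]]}}

```text
t: 10.13
position: [479.9, 82.2, 174.5]
eef_rot: [115.9, 89.9, -170.2]
force: [0.1, -0.5, -0.3]
grip_width: 0.649
```

Call:
{"op": "apply_moves", "data": {"steps": [[0.02,0,0,-7,0.65],[0.02,0,0,-5,0.65],[0.01,0,0,0,0.65],[0,0,0,0,0.65],[0,0,0,0,0.65]]}}

```text
t: 10.55
position: [480.0, 82.2, 125.3]
eef_rot: [104.7, 89.9, -170.0]
force: [0.0, 0.5, -0.1]
grip_width: 0.649
```

Run:
```python
from h import *
import json
s,P,T=tool(); print(P,s["grip_width"],s["joint_positions"],vf(P[None]),"zang",np.degrees(np.arctan2(T[1,2],T[0,2])),T.round(4).tolist())
p=ctrl.camera_params("wrist");im,d=ctrl.get_image("wrist");cv2.imwrite("pics/w9.png",im);np.save("pics/w9.npy",d)
json.dump({k:np.array(v).tolist() for k,v in p.items()},open("pics/w9.json","w"))
```

```text
[480.03881752  82.22965683 125.27461708] 0.6494225465556149 [ 9.72060393e+00  1.37755497e+01 -1.68162517e+01  5.95090452e+01
 -4.70119630e-04  1.44313486e+01] [[-44.6, 39.5]] zang 85.28927753432215 [[-0.0017, -0.9966, 0.0821], [-0.0003, 0.0821, 0.9966], [-1.0, 0.0017, -0.0004]]
```

View pics/w9.png

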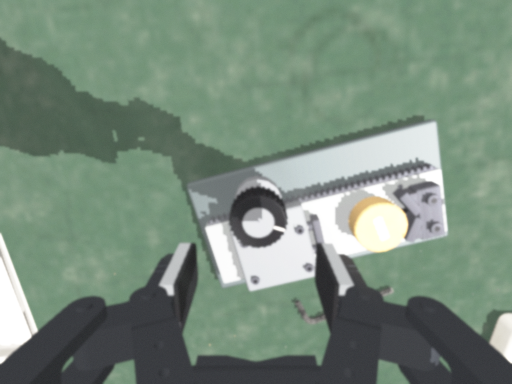

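Run:
```python
from h import *
import json
p=json.load(open("pics/w9.json"));im=cv2.imread("pics/w9.png");d=np.load("pics/w9.npy")
K=np.array(p["K"])
vv,uu=np.mgrid[175:260,215:300];z=d[vv,uu]
X=np.stack([(uu-K[0,2])/K[0,0]*z,(vv-K[1,2])/K[1,1]*z,z],-1)@rot(p["orientation"]).T+p["eye"]
top=(X[...,2]>72)&(z>0);t=X[top]
c,r=cv2.minEnclosingCircle(t[:,:2].astype(np.float32));print(c,r,np.percentile(t[:,2],[5,50,95]),vf(np.array([c])))
s,P,T=tool();print("tool",(T.T@(np.array([*c,66])-P)).round(1))
cv2.imwrite("pics/w9c.png",cv2.resize(im[160:270,200:330],None,fx=5,fy=5,interpolation=cv2.INTER_CUBIC))
```

```text
(478.996337890625, 82.23681640625) 18.231395721435547 [74.41233749 76.27644894 77.44290558] [[-44.4, 40.5]]
tool [60.   1.6 -0.2]
```

View pics/w9c.png

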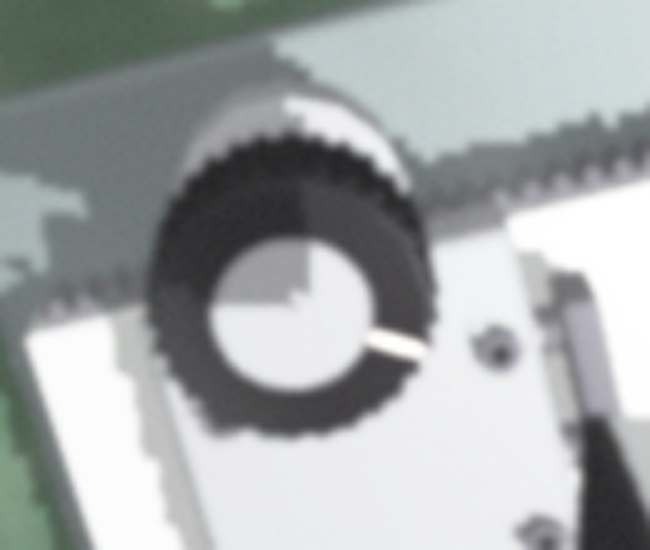

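Call:
{"op": "apply_moves", "data": {"steps": [[0.02,0.0008,0,0,0.65],[0.022,0,0,0,0.65],[0.015,0,0,0,0.65],[0.01,0,0,0,0.65],[0.005,0,0,0,0.65],[0,0,0,0,0.65],[0,0,0,0,0.55],[0,0,0,0,0.5]]}}

```text
t: 11.27
position: [480.5, 82.5, 54.6]
eef_rot: [-75.6, 89.9, 9.9]
force: [0.0, 0.8, 0.1]
grip_width: 0.5
```

Run:
```python
from h import *
s,P,T=tool(); print(P,s["grip_width"],s["force"],s["ft_torque"],vf(P[None]))
im,d=ctrl.get_image("wrist");cv2.imwrite("pics/w10.png",im)
```

```text
[480.5434873   82.51113486  54.6158088 ] 0.4998432344524921 [0.03243139 0.78686407 0.11656681] [ 0.0290652  -0.01082748  0.0876151 ] [[-44.4, 39.0]]
```

View pics/w10.png

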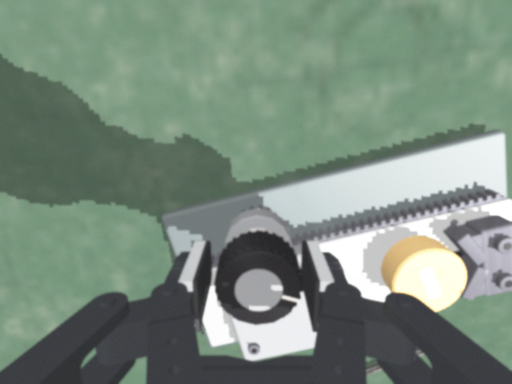

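Call:
{"op": "apply_moves", "data": {"steps": [[0,0,0,0,0.45],[0,0,0,0,0.43],[0,0,0,0,0.41],[0,0,0,0,0.4],[0,0,0,0,0.39]]}}

```text
t: 11.73
position: [480.5, 83.3, 54.6]
eef_rot: [-33.4, 89.9, 52.1]
force: [-2.2, 7.4, 11.1]
grip_width: 0.404
```

Call:
{"op": "apply_moves", "data": {"steps": [[0,0,0,0,0.38],[0,0,0,0,0.36],[0,0,0,0,0.3],[0,0,0,0,0.3]]}}

```text
t: 12.07
position: [480.5, 83.3, 54.6]
eef_rot: [-33.8, 89.9, 51.7]
force: [-1.7, 6.4, 10.5]
grip_width: 0.405
```

```bash
cat > st.py <<'E'
from h import *
s,P,T=tool(); F=np.array(s["force"]);M=np.array(s["ft_torque"])
z=np.degrees(np.arctan2(T[1,2],T[0,2]))
print("t",round(s["t"],2),"P",P.round(2),"vise",vf(P[None]),"zang",z.round(2),"j6",round(s["joint_positions"][5],1),"g",round(s["grip_width"],3))
print("F vise x,y,z",(F[:2]@U).round(2),(F[:2]@V).round(2),F[2].round(2),"F tool",(T.T@F).round(2),"M",M.round(3),"jt6",np.round(s["joint_torque"],2))
E
python3 st.py
```

```text
t 12.07 P [480.48  83.27  54.56] vise [[-43.7, 38.9]] zang 85.5 j6 14.3 g 0.405
F vise x,y,z 6.61 0.54 10.5 F tool [-10.49   2.2    6.27] M [ 1.443  0.459 -0.01 ] jt6 [-3.570e+00 -6.476e+01  3.885e+01 -5.200e-01 -2.240e+00 -1.000e-02]
```

Call:
{"op": "apply_moves", "data": {"steps": [[-0.0004,0,0.0004,0,0.3],[-0.0002,0,0.0004,0,0.3],[0,0,0,0,0.3]]}}

```text
t: 12.32
position: [480.4, 83.4, 54.6]
eef_rot: [-69.6, 89.9, 15.8]
force: [1.2, 2.3, 4.8]
grip_width: 0.403
```

```bash
python3 st.py
```

```text
t 12.32 P [480.37  83.4   54.64] vise [[-43.5, 39.0]] zang 85.48 j6 14.4 g 0.403
F vise x,y,z 2.03 -1.55 4.83 F tool [-4.83 -0.98  2.36] M [ 0.621 -0.116 -0.01 ] jt6 [-1.140e+00 -6.682e+01  3.895e+01  6.300e-01 -9.100e-01  3.000e-02]
```

```bash
cat > gen.py <<'E'
import sys,numpy as np
z0,step,n=map(float,sys.argv[1:4])
for k in range(int(n)):
    b=np.radians(100.35-(z0-step*k)); d=12*np.radians(step)
    print(f"[0, {d*np.sin(b)/1e3:.5f}, {d*np.cos(b)/1e3:.5f}, {step:g}, 0.3],",end=" ")
print()
E
python3 gen.py 85.5 2 2; python3 gen.py 81.5 4 4
```

```text
[0, 0.00011, 0.00040, 2, 0.3], [0, 0.00012, 0.00040, 2, 0.3], 
[0, 0.00027, 0.00079, 4, 0.3], [0, 0.00033, 0.00077, 4, 0.3], [0, 0.00038, 0.00075, 4, 0.3], [0, 0.00043, 0.00072, 4, 0.3],
```

Call:
{"op": "apply_moves", "data": {"steps": [[0,0.00011,0.0004,2,0.3],[0,0.00012,0.0004,2,0.3],[0,0.00027,0.00079,4,0.3],[0,0.00033,0.00077,4,0.3],[0,0.00038,0.00075,4,0.3],[0,0.00043,0.00072,4,0.3]]}}

```text
t: 12.82
position: [479.6, 87.3, 54.6]
eef_rot: [-65.5, 89.9, -0.2]
force: [-0.4, 0.2, 7.7]
grip_width: 0.401
```

```bash
python3 st.py; python3 gen.py 65.5 4 6
```

```text
t 12.82 P [479.59  87.34  54.64] vise [[-39.5, 39.0]] zang 65.28 j6 35.0 g 0.401
F vise x,y,z 0.31 0.37 7.74 F tool [-7.74  0.48  0.05] M [ 0.243 -0.171  0.251] jt6 [ -0.91 -66.28  39.     0.26  -0.29  -2.02]
[0, 0.00048, 0.00069, 4, 0.3], [0, 0.00053, 0.00065, 4, 0.3], [0, 0.00057, 0.00061, 4, 0.3], [0, 0.00061, 0.00057, 4, 0.3], [0, 0.00065, 0.00053, 4, 0.3], [0, 0.00068, 0.00048, 4, 0.3],
```

Call:
{"op": "apply_moves", "data": {"steps": [[0,0.00048,0.00069,4,0.3],[0,0.00053,0.00065,4,0.3],[0,0.00057,0.00061,4,0.3],[0,0.00061,0.00057,4,0.3],[0,0.00065,0.00053,4,0.3],[0,0.00068,0.00048,4,0.3]]}}

```text
t: 13.32
position: [478.6, 92.1, 54.6]
eef_rot: [-63.6, 89.9, -22.3]
force: [0.5, -0.5, 8.5]
grip_width: 0.406
```

```bash
python3 st.py; python3 gen.py 41.5 4 10
```

```text
t 13.32 P [478.61  92.1   54.63] vise [[-34.6, 39.1]] zang 41.28 j6 59.6 g 0.406
F vise x,y,z -0.54 -0.44 8.52 F tool [-8.52 -0.7   0.1 ] M [-0.107  0.056  0.253] jt6 [ -0.3  -65.94  39.36  -0.24   0.1   -2.03]
[0, 0.00072, 0.00043, 4, 0.3], [0, 0.00075, 0.00038, 4, 0.3], [0, 0.00077, 0.00033, 4, 0.3], [0, 0.00079, 0.00027, 4, 0.3], [0, 0.00081, 0.00022, 4, 0.3], [0, 0.00082, 0.00016, 4, 0.3], [0, 0.00083, 0.00010, 4, 0.3], [0, 0.00084, 0.00005, 4, 0.3], [0, 0.00084, -0.00001, 4, 0.3], [0, 0.00083, -0.00007, 4, 0.3],
```

Call:
{"op": "apply_moves", "data": {"steps": [[0,0.00072,0.00043,4,0.3],[0,0.00075,0.00038,4,0.3],[0,0.00077,0.00033,4,0.3],[0,0.00079,0.00027,4,0.3],[0,0.00081,0.00022,4,0.3],[0,0.00082,0.00016,4,0.3],[0,0.00083,0.0001,4,0.3],[0,0.00084,5e-05,4,0.3],[0,0.00084,-1e-05,4,0.3],[0,0.00083,-7e-05,4,0.3]]}}

```text
t: 14.15
position: [476.8, 100.2, 54.6]
eef_rot: [-66.0, 90.0, -64.7]
force: [-3.3, -2.0, 12.0]
grip_width: 0.4
```

```bash
python3 st.py; python3 gen.py 1.5 3 8
python3 - <<'E'
from h import *
im,d=ctrl.get_image("wrist");cv2.imwrite("pics/w11.png",im)
E
```

```text
t 14.15 P [476.75 100.17  54.61] vise [[-26.4, 39.5]] zang 1.27 j6 100.6 g 0.4
F vise x,y,z -1.38 3.6 11.97 F tool [-11.97  -1.94  -3.33] M [-0.271  0.59   0.258] jt6 [ -0.08 -65.23  40.16  -1.37   0.25  -2.04]
[0, 0.00062, -0.00010, 3, 0.3], [0, 0.00061, -0.00013, 3, 0.3], [0, 0.00061, -0.00016, 3, 0.3], [0, 0.00060, -0.00019, 3, 0.3], [0, 0.00059, -0.00022, 3, 0.3], [0, 0.00057, -0.00025, 3, 0.3], [0, 0.00056, -0.00028, 3, 0.3], [0, 0.00054, -0.00031, 3, 0.3],
```

View pics/w11.png

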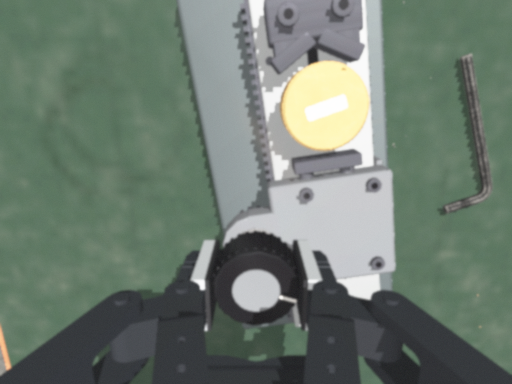

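Call:
{"op": "apply_moves", "data": {"steps": [[-0.0004,0.00052,-0.0003,3,0.3],[-0.0004,0.00051,-0.0004,3,0.3],[0,0.00061,-0.00016,3,0.3],[0,0.0006,-0.00019,3,0.3],[0,0.00059,-0.00022,3,0.3],[0,0.00057,-0.00025,3,0.3],[0,0.00056,-0.00028,3,0.3],[0,0.00054,-0.00031,3,0.3]]}}

```text
t: 14.87
position: [475.5, 105.1, 54.8]
eef_rot: [-59.6, 90.0, -82.3]
force: [2.7, 1.3, -3.9]
grip_width: 0.404
```

```bash
python3 st.py; python3 gen.py -22.5 3 6
```

```text
t 14.87 P [475.45 105.13  54.8 ] vise [[-21.2, 39.9]] zang -22.67 j6 125.1 g 0.404
F vise x,y,z 0.8 -2.91 -3.92 F tool [3.92 2.26 2.  ] M [ 0.22  -0.608  0.242] jt6 [ -0.91 -71.25  41.09   1.48  -0.22  -1.45]
[0, 0.00053, -0.00034, 3, 0.3], [0, 0.00051, -0.00037, 3, 0.3], [0, 0.00049, -0.00039, 3, 0.3], [0, 0.00047, -0.00042, 3, 0.3], [0, 0.00045, -0.00044, 3, 0.3], [0, 0.00042, -0.00047, 3, 0.3],
```

```bash
python3 gen.py -22.5 2 4;python3 gen.py -30.5 2 4
```

```text
[0, 0.00035, -0.00023, 2, 0.3], [0, 0.00034, -0.00024, 2, 0.3], [0, 0.00034, -0.00025, 2, 0.3], [0, 0.00033, -0.00026, 2, 0.3], 
[0, 0.00032, -0.00027, 2, 0.3], [0, 0.00031, -0.00028, 2, 0.3], [0, 0.00030, -0.00030, 2, 0.3], [0, 0.00029, -0.00031, 2, 0.3],
```

Call:
{"op": "apply_moves", "data": {"steps": [[0.0002,0.00053,-0.00034,3,0.3],[0,0.00051,-0.00037,3,0.3],[0,0.0004,-0.0002,2,0.3]]}}

```text
t: 15.12
position: [475.2, 106.8, 54.7]
eef_rot: [-64.5, 90.0, -95.2]
force: [1.5, 1.5, -0.1]
grip_width: 0.401
```

```bash
python3 st.py
python3 - <<'E'
from h import *
im,d=ctrl.get_image("wrist");cv2.imwrite("pics/w12.png",im)
E
```

```text
t 15.12 P [475.15 106.82  54.74] vise [[-19.5, 39.9]] zang -30.69 j6 133.4 g 0.401
F vise x,y,z 1.17 -1.71 -0.12 F tool [0.12 2.01 0.53] M [ 0.167 -0.1    0.238] jt6 [ -0.77 -69.55  41.17   0.32  -0.2   -0.37]
```

View pics/w12.png

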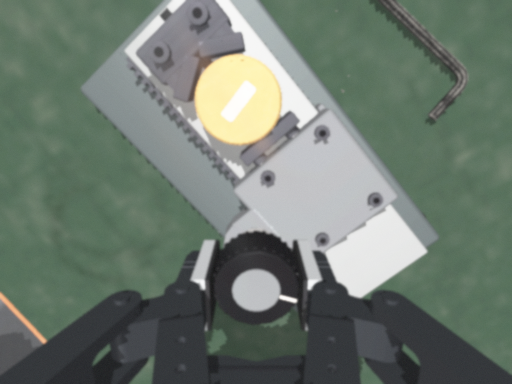

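Call:
{"op": "apply_moves", "data": {"steps": [[0,0.00032,-0.00027,2,0.3],[0,0.00031,-0.00028,2,0.3]]}}

```text
t: 15.33
position: [475.0, 107.6, 54.8]
eef_rot: [-78.6, 90.0, -113.2]
force: [0.8, 1.5, 0.9]
grip_width: 0.398
```

```bash
python3 st.py; python3 gen.py -34.5 2 4
```

```text
t 15.33 P [474.97 107.62  54.75] vise [[-18.7, 39.9]] zang -34.55 j6 137.3 g 0.398
F vise x,y,z 1.31 -1.06 0.86 F tool [-0.86  1.67 -0.17] M [ 0.205 -0.2    0.264] jt6 [ -1.01 -69.58  41.15   0.41  -0.32  -1.04]
[0, 0.00030, -0.00030, 2, 0.3], [0, 0.00029, -0.00031, 2, 0.3], [0, 0.00028, -0.00032, 2, 0.3], [0, 0.00026, -0.00032, 2, 0.3],
```

Call:
{"op": "apply_moves", "data": {"steps": [[0,0.0003,-0.0003,2,0.3],[0,0.00029,-0.00031,2,0.3]]}}

```text
t: 15.5
position: [474.8, 108.5, 54.8]
eef_rot: [-87.2, 90.0, -125.8]
force: [0.4, 1.7, 0.1]
grip_width: 0.403
```

```bash
python3 st.py; python3 gen.py -38.5 2 4
```

```text
t 15.5 P [474.79 108.48  54.76] vise [[-17.8, 40.0]] zang -38.56 j6 141.4 g 0.403
F vise x,y,z 1.63 -0.75 0.13 F tool [-0.13  1.63 -0.74] M [ 0.184 -0.147  0.302] jt6 [ -1.06 -69.55  41.19   0.35  -0.35  -0.88]
[0, 0.00028, -0.00032, 2, 0.3], [0, 0.00026, -0.00032, 2, 0.3], [0, 0.00025, -0.00033, 2, 0.3], [0, 0.00024, -0.00034, 2, 0.3],
```

Call:
{"op": "apply_moves", "data": {"steps": [[0,0.00014,-0.00016,1,0.3],[0,0,0,0,0.3]]}}

```text
t: 15.67
position: [474.8, 108.7, 54.8]
eef_rot: [-95.4, 90.0, -134.9]
force: [0.1, 0.7, 0.3]
grip_width: 0.404
```

```bash
python3 st.py
python3 - <<'E'
from h import *
im,d=ctrl.get_image("wrist");cv2.imwrite("pics/w13.png",im)
E
python3 st.py
```

```text
t 15.67 P [474.75 108.72  54.75] vise [[-17.6, 40.0]] zang -39.53 j6 142.4 g 0.404
F vise x,y,z 0.68 -0.18 0.3 F tool [-0.3   0.58 -0.41] M [ 0.285 -0.18   0.017] jt6 [ -0.6  -69.73  41.32   0.35  -0.34   0.69]
t 15.72 P [474.73 108.71  54.75] vise [[-17.6, 40.0]] zang -39.47 j6 142.4 g 0.399
F vise x,y,z 1.56 -0.72 -0.62 F tool [ 0.62  1.56 -0.73] M [ 0.263 -0.096 -0.059] jt6 [ -0.56 -69.78  41.38   0.34  -0.37   0.32]
```

View pics/w13.png

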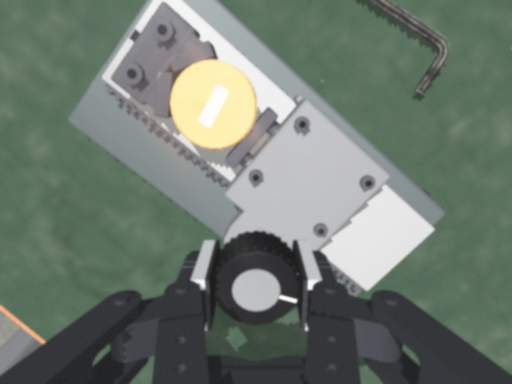

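Call:
{"op": "apply_moves", "data": {"steps": [[0,0.00014,-0.00016,1,0.3],[0,0.00013,-0.00016,1,0.3]]}}

```text
t: 15.88
position: [474.7, 109.1, 54.8]
eef_rot: [-110.1, 90.0, -151.7]
force: [-0.3, 1.8, 0.1]
grip_width: 0.399
```

```bash
python3 st.py; python3 gen.py -41.5 1 4
```

```text
t 15.88 P [474.66 109.13  54.75] vise [[-17.2, 40.0]] zang -41.57 j6 144.5 g 0.399
F vise x,y,z 1.85 -0.02 0.15 F tool [-0.15  1.16 -1.44] M [ 0.215 -0.036  0.285] jt6 [ -0.9  -69.87  41.62   0.17  -0.28  -0.5 ]
[0, 0.00013, -0.00016, 1, 0.3], [0, 0.00013, -0.00017, 1, 0.3], [0, 0.00012, -0.00017, 1, 0.3], [0, 0.00012, -0.00017, 1, 0.3],
```

Call:
{"op": "apply_moves", "data": {"steps": [[0,0.00013,-0.00016,1,0.3]]}}

```text
t: 15.97
position: [474.6, 109.3, 54.7]
eef_rot: [-112.2, 90.0, -154.8]
force: [0.5, 0.4, -0.2]
grip_width: 0.4
```

Call:
{"op": "apply_moves", "data": {"steps": [[0,0.00013,-0.00017,1,0.3]]}}

```text
t: 16.05
position: [474.5, 109.6, 54.8]
eef_rot: [-109.0, 90.0, -152.6]
force: [-0.4, 1.7, 0.3]
grip_width: 0.403
```

```bash
python3 st.py; python3 gen.py -43.5 1 4
```

```text
t 16.05 P [474.54 109.56  54.76] vise [[-16.7, 40.0]] zang -43.62 j6 146.6 g 0.403
F vise x,y,z 1.71 0.12 0.28 F tool [-0.28  0.91 -1.45] M [0.108 0.046 0.321] jt6 [-8.200e-01 -6.996e+01  4.186e+01  2.000e-02 -2.000e-01 -2.600e-01]
[0, 0.00012, -0.00017, 1, 0.3], [0, 0.00012, -0.00017, 1, 0.3], [0, 0.00012, -0.00017, 1, 0.3], [0, 0.00011, -0.00018, 1, 0.3],
```

Call:
{"op": "apply_moves", "data": {"steps": [[0,0.00012,-0.00017,1,0.3]]}}

```text
t: 16.13
position: [474.5, 109.8, 54.8]
eef_rot: [-104.8, 90.0, -149.5]
force: [-0.8, 0.5, -0.3]
grip_width: 0.401
```

```bash
python3 st.py
```

```text
t 16.13 P [474.53 109.77  54.76] vise [[-16.5, 40.0]] zang -44.62 j6 147.6 g 0.401
F vise x,y,z 0.64 0.7 -0.31 F tool [ 0.31 -0.21 -0.93] M [0.115 0.056 0.354] jt6 [-8.200e-01 -7.002e+01  4.197e+01 -4.000e-02 -1.900e-01 -2.200e-01]
```

Call:
{"op": "apply_moves", "data": {"steps": [[0,0,0,0,0.3],[0,0,0,0,0.3]]}}

```text
t: 16.3
position: [474.5, 109.8, 54.8]
eef_rot: [-129.2, 90.0, -173.7]
force: [-0.2, 1.2, -0.1]
grip_width: 0.403
```

```bash
python3 st.py
```

```text
t 16.3 P [474.53 109.79  54.75] vise [[-16.5, 40.0]] zang -44.53 j6 147.6 g 0.403
F vise x,y,z 1.24 -0.06 -0.08 F tool [ 0.08  0.76 -0.98] M [ 0.176  0.124 -0.006] jt6 [ -0.53 -70.15  42.13  -0.09  -0.28   0.23]
```

Call:
{"op": "apply_moves", "data": {"steps": [[0,0.00012,-0.00017,1,0.3]]}}

```text
t: 16.38
position: [474.5, 110.0, 54.8]
eef_rot: [-117.2, 90.0, -162.7]
force: [-1.5, 1.0, -0.1]
grip_width: 0.406
```

```bash
python3 st.py
```

```text
t 16.38 P [474.49 109.95  54.77] vise [[-16.3, 40.0]] zang -45.52 j6 148.6 g 0.406
F vise x,y,z 1.23 1.29 -0.12 F tool [ 0.12 -0.37 -1.74] M [0.081 0.195 0.401] jt6 [ -0.93 -70.16  42.26  -0.21  -0.24  -0.63]
```

Call:
{"op": "apply_moves", "data": {"steps": [[0,0,0,0,0.3],[0,0,0,0,0.42],[0,0,0,0,0.46],[0,0,0,0,0.55],[0,0,0,0,0.65],[0,0,0,0,0.65],[-0.01,0,0,0,0.65],[-0.025,0,0,0,0.65],[-0.035,0,0,0,0.65],[-0.035,0,0,0,0.65],[0,0,0,0,0.65],[0,0,0,0,0.65]]}}

```text
t: 17.38
position: [475.9, 110.3, 162.4]
eef_rot: [58.7, 89.8, 13.1]
force: [-1.1, -0.1, -0.9]
grip_width: 0.647
```

```bash
python3 st.py
python3 - <<'E'
from h import *
import json
p=ctrl.camera_params("wrist");im,d=ctrl.get_image("wrist");cv2.imwrite("pics/w14.png",im);np.save("pics/w14.npy",d)
json.dump({k:np.array(v).tolist() for k,v in p.items()},open("pics/w14.json","w"))
E
```

```text
t 17.38 P [475.88 110.3  162.37] vise [[-16.2, 38.6]] zang -45.53 j6 148.6 g 0.647
F vise x,y,z 0.14 1.12 -0.86 F tool [ 0.86 -0.85 -0.74] M [0.016 0.039 0.004] jt6 [  0.   -70.67  50.32   1.3    0.    -0.  ]
```

View pics/w14.png

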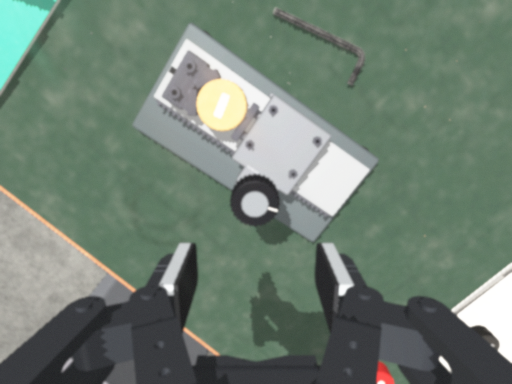

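Run:
```python
from h import *
import json
p=json.load(open("pics/w14.json"));im=cv2.imread("pics/w14.png");d=np.load("pics/w14.npy")
cv2.imwrite("pics/w14c.png",cv2.resize(im[20:250,125:385],None,fx=3,fy=3,interpolation=cv2.INTER_CUBIC)[:600])
hsv=cv2.cvtColor(im,cv2.COLOR_BGR2HSV);m=cv2.inRange(hsv,(12,70,100),(35,255,255));m[140:]=0
c=max(cv2.findContours(m,0,2)[0],key=cv2.contourArea);cc,r=cv2.minEnclosingCircle(c);print(cc,r,vf(ray(p,cc,42)))
f=np.zeros_like(m);cv2.drawContours(f,[c],-1,255,-1);v,u=np.nonzero(cv2.erode(f,np.ones((5,5))))
K=np.array(p["K"]);z=d[v,u];X=np.c_[(u-K[0,2])/K[0,0]*z,(v-K[1,2])/K[1,1]*z,z]@rot(p["orientation"]).T+p["eye"]
X=X[X[:,2]>37];q=np.linalg.lstsq(np.c_[X[:,:2]-X[:,:2].mean(0),np.ones(len(X))],X[:,2],rcond=None)[0];print("tilt deg",np.degrees(q[:2]),"top z",q[2])
```

```text
(220.9455108642578, 104.50191497802734) 26.665189743041992 [[41.3, -1.2]]
tilt deg [0. 0.] top z 0.0<stdin>:9: RuntimeWarning: Mean of empty slice.
  ret = um.true_divide(
```

View pics/w14c.png

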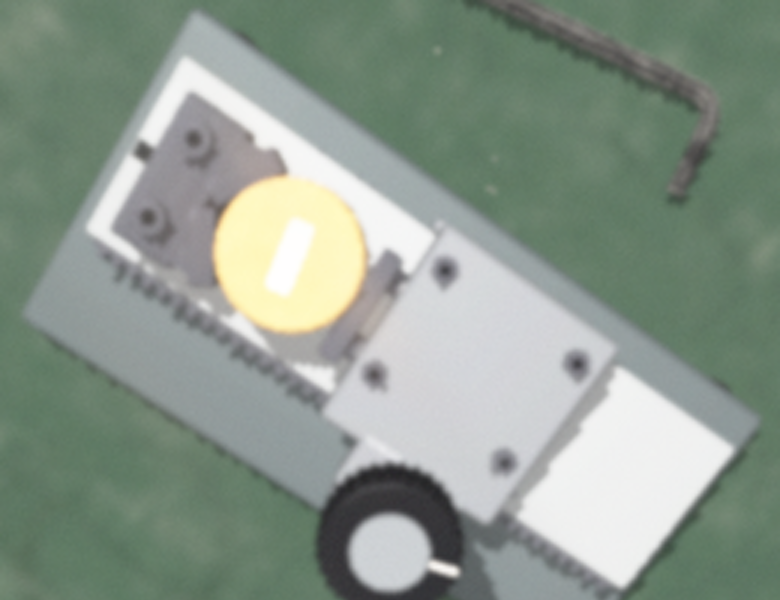

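Run:
```python
from h import *
import json
p=json.load(open("pics/w14.json"));d=np.load("pics/w14.npy")
K=np.array(p["K"])
g=lambda pts,z:vf(ray(p,np.array(pts,float)/3+[124.67,19.67],z))
print("bed corners",g([[185,57],[88,232],[735,448],[625,590]],24))
print("base",g([[197,12],[22,316],[760,420]],12))
print("mount ctr",g([[291,255]],42),"Vrear",g([[188,93],[115,224]],38),"cap",g([[388,553]],76))
u,v=np.meshgrid(np.arange(205,238),np.arange(90,122));u=u.ravel();v=v.ravel();z=d[v,u];print("depth",z.min(),z.max())
X=np.c_[(u-K[0,2])/K[0,0]*z,(v-K[1,2])/K[1,1]*z,z]@rot(p["orientation"]).T+p["eye"]
k=z>0;X=X[k]
if len(X):
  q=np.linalg.lstsq(np.c_[X[:,:2]-X[:,:2].mean(0),np.ones(len(X))],X[:,2],rcond=None)[0];print("tilt",np.degrees(q[:2]),"top",q[2])
im,_=ctrl.get_image("top");cv2.imwrite("pics/top9.png",im);print(np.abs(im.astype(int)-cv2.imread("pics/top0.png")).max(2)[130:215,290:400].__gt__(60).sum())
cv2.imwrite("pics/top9c.png",cv2.resize(im[130:220,290:400],None,fx=5,fy=5))
```

```text
bed corners [[90.0, -25.6], [89.6, 25.4], [-90.7, -25.7], [-91.5, 25.8]]
base [[95.7, -36.8], [96.8, 58.2], [-96.4, -36.4]]
mount ctr [[40.8, -1.4]] Vrear [[82.0, -19.1], [81.7, 17.4]] cap [[-16.8, 40.5]]
depth 0.0 252.08492
tilt [ 0.14354766 -0.12902136] top 42.19329083082769
209
```

View pics/top9c.png

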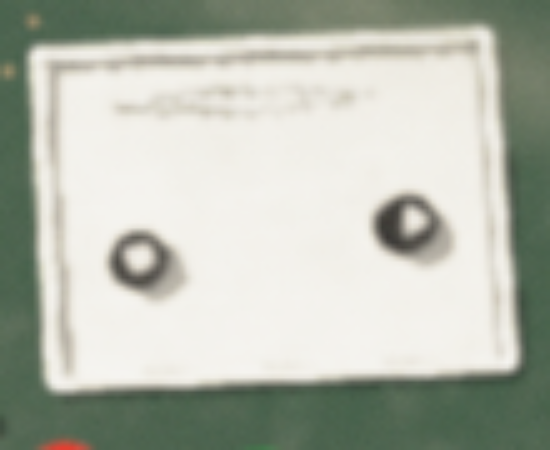

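Call:
{"op": "apply_moves", "data": {"steps": [[-0.006,0.031,-0.011,0,0.65],[-0.007,0.031,-0.011,0,0.65],[0,0,0,-7,0.65],[0,0,0,-7,0.65],[0,0,0,-7,0.65],[0,0,0,-7,0.65],[0,0,0,-7,0.65],[0,0,0,-7,0.65],[0,0,0,-7,0.65],[0,0,0,-7,0.65],[0,0,0,0,0.65],[0,0,0,0,0.65]]}}

```text
t: 18.48
position: [502.9, 169.0, 172.0]
eef_rot: [-171.7, 89.9, -161.5]
force: [-0.1, 0.2, 0.0]
grip_width: 0.65
```

```bash
python3 st.py
python3 - <<'E'
from h import *
import json
p=ctrl.camera_params("wrist");im,d=ctrl.get_image("wrist")
json.dump({k:np.array(v).tolist() for k,v in p.items()},open("pics/w15.json","w"))
cv2.imwrite("pics/w15c.png",cv2.resize(im[110:310,190:330],None,fx=3,fy=3,interpolation=cv2.INTER_CUBIC))
E
```

```text
t 18.48 P [502.92 168.99 172.01] vise [[36.6, 1.4]] zang 10.25 j6 98.3 g 0.65
F vise x,y,z 0.22 0.08 0.02 F tool [-0.02  0.22 -0.08] M [ 0.029 -0.     0.004] jt6 [ 1.000e-02 -7.525e+01  4.762e+01  2.000e-02  0.000e+00 -1.360e+00]
```

View pics/w15c.png

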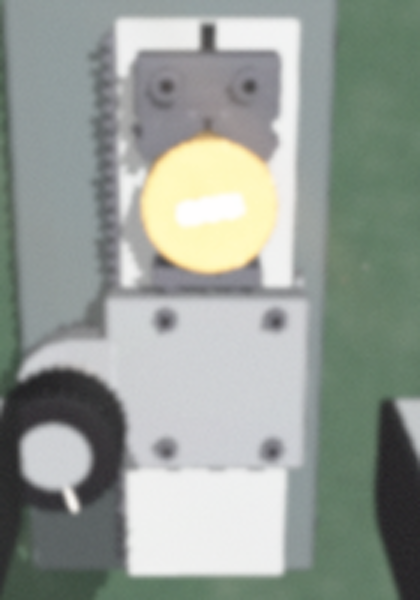

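```bash
python3 -c "
from plant import ctrl
print(ctrl.job_done())"
```

```text
the job is handed in; nothing more can be done
None
```

I put the amber 38 mm mount on the vise bed and clamped it against the V jaw at an estimated 13 N. I then let go of the knob and handed the job in at about 18.5 s of the 70 s allowed. The hand-in reports no verdict, so I don't know yet whether it passed.

**How it went:** I gripped the mount across the row in the tray, set it down 37 mm along the bed and let go. I then turned the knob about 131° clockwise, with the hand travelling along with the jaw. The turning moment rose from about 0.24–0.26 N m running free to 0.40 N m.

**Clamping force:** If the knob drags less when turned slowly, the true force could be up to about 17 N, still under 25 N. I went 1° past a reading of about 9 N to stay clear of the 4 N minimum. I could not check the force again after letting go.

**Last checks:**
- **Mount:** it sits centred in the V in a view along the jaws, with both jaws touching it and its top level at 42 mm.
- **Vise:** it is within about 1 mm of where it started.
- **Other mounts:** the two black mounts look unmoved in the top view.
- **Robot:** the gripper is clear and the force reads about zero.

**Disagreement:** an earlier oblique view put the mount 1.4 mm off the centre line. The same view also put the V jaw about 0.9 mm off, so I took most of it as viewing error. The later straight view showed the mount centred.

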